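# Stir the drying deburring beads

## Task

The washed deburring beads are drying in the steel pan. Take the spoon from its hanger and stir the beads round and round with it, through the middle too, until all seven have been carried at least a bead's width (24 mm) away from where they lay, keeping your fingers off the beads; then hang the spoon back upright in the hanger's fork. All the beads must end in the pan, and the other things on the bench are to be left alone.

Things in the scene. Friction and masses are not known exactly. Their poses are not given: they have to be found in the camera images.
- pan_floor (a point): Open round steel pan, fixed to the bench: flat inner floor, slightly flaring wall 4 mm thick. Outer radius 74 mm at the foot and 85 mm at the rim; inner radius 70 mm at the floor and 80 mm above 12 mm height; rim 65 mm above the bench. This point is the centre of the inner floor, 6 mm above the bench.
- hanger_seat (a point): Spoon hanger, fixed: dark base plate, aluminium post, green two-pronged fork on top. This point: middle of the fork's slot, level with the fork's upper face (165 mm above the bench), where the spoon's collar rests. Slot 20 mm wide (local y), open to local -x, closed end 14 mm to local +x. The post (radius 8 mm) stands 65 mm to local +x and does not rise above the fork. Local z is up.
- hanger_lip (a point): Middle between the two prong ends, 30 mm to local -x of the seat point, 6 mm above the fork's upper face. Each prong is 10 mm wide, 8 mm thick; its last 4 mm form a lip standing 6 mm above the fork's upper face, so the collar must be lifted over the lips.
- spoon_grip (a point): Stirring spoon, loose, about 140 g, 206 mm long. This point is the centre of its orange square handle (22 x 22 mm, 60 mm tall, faces square to local x and y; the handle spans 30 mm above and below). Local z runs from the blade up through the handle. At the start it hangs upright in the fork, turned nearly like the hanger.
- spoon: The same spoon at its collar: origin at the centre of the underside of the round dark collar (radius 18 mm, 6 mm thick), 36 mm below the handle's centre; rests on the fork's upper face when hung. Below it a steel rod (radius 5 mm) leads down to the blade.
- spoon_tip (a point): Lowest point of the spoon's round flat steel blade (32 mm diameter, 7 mm thick along local x), on the spoon's axis, 140 mm below the underside of the collar.
- bead0_center (a point): Centre of a loose blue cylindrical ceramic bead (24 mm diameter, 18 mm tall, 19 g) standing on end in the pan at the start. One of seven.
- bead1_center (a point): Centre of a loose white cylindrical ceramic bead (24 mm diameter, 18 mm tall, 19 g) standing on end in the pan at the start. One of seven.
- bead2_center (a point): Centre of a loose blue cylindrical ceramic bead (24 mm diameter, 18 mm tall, 19 g) standing on end in the pan at the start. One of seven.
- bead3_center (a point): Centre of a loose white cylindrical ceramic bead (24 mm diameter, 18 mm tall, 19 g) standing on end in the pan at the start. One of seven.
- bead4_center (a point): Centre of a loose blue cylindrical ceramic bead (24 mm diameter, 18 mm tall, 19 g) standing on end in the pan at the start. One of seven.
- bead5_center (a point): Centre of a loose white cylindrical ceramic bead (24 mm diameter, 18 mm tall, 19 g) standing on end in the pan at the start. One of seven.
- bead6_center (a point): Centre of a loose blue cylindrical ceramic bead (24 mm diameter, 18 mm tall, 19 g) standing on end in the pan at the start. One of seven.
- wrench: Bystander: steel wrench 190 mm long lying on the bench; origin under its middle.
- bearing: Bystander: steel ring bearing, 62 mm outside diameter, 18 mm tall; origin at the centre of its underside.
- jar: Bystander: amber jar with a red cap, 76 mm diameter, 100 mm tall; origin at the centre of its underside.
- driver: Bystander: screwdriver 210 mm long lying on the bench; origin under its middle.
- can: Bystander: blue can, 66 mm diameter, 130 mm tall; origin at the centre of its underside.
Not all that is in view belongs to the job. Of the things that look like the spoon, the middle-sized one is meant.

How it is judged:
By the outcome, as a careful person would: the job done as asked, in the order asked, and still so for the second after the job is handed in, with the robot touching nothing.
It also fails if it takes over 72 s, if anything falls off the work surface, if the arm or the gripper's body presses on something with over 40 N, if the wrist force passes 120 N, or if a joint passes its speed limit or range.

## Robot

A 6-joint arm with a two-finger parallel gripper is mounted at the origin on the work surface. World frame = base frame: x ahead of the robot, y to its left, z up, the work surface at z = 0. Lengths are in mm, angles in rad, forces in N, time in s.
With the tool pointing down it reaches from about 350 to 975 mm from the base axis. Payload 7.1 kg.
Tool frame: the origin (TCP) lies at the centre of the arm's flange, where the gripper is bolted on; the fingertips stand 182 mm ahead of it and the grasp point (between the pads) lies 163 mm ahead of it; z points along the fingers, y is the line along which they close (so a half turn about z gives the same grasp; the last joint's range is limited). The gripper opens to 88 mm and grips with 3 to 60 N. Pads are 20 mm wide; open, the fingers measure 115 mm over their backs; the gripper's body (75 mm by 178 mm) begins 61 mm behind the grasp point.
Start: joints at [1.252, 0.423, 1.63, -0, 1.089, -0.019], TCP at [184.549, 597.116, 404.675] pointing down, gripper open.
Joint ranges: [-3, 3], [-0.9, 2.11], [0.09, 2.58], [-1.31, 4.45], [0.11, 2.69], [-2.54, 2.54]. Speed limits (rad/s): [2.39, 2.39, 3.01, 3.14, 3.14, 3.14].

## Interface

Orientations are given as a rotation vector (axis times angle).
In Python, from workcell import readout, get_image, ctrl gives the robot as it stands.
- The arm moves only by the tool step_arm, never from a script. Its argument "targets" is a list that holds one entry, the list of rows, each a list of 7 numbers: the shift along the world's x, y, z as a fraction of full scale, then the turn, a rotation vector about the world's x, y, z as a fraction of full scale, then the opening, from 0 (shut) to 1 (fully open). In form: [[[dx, dy, dz, wx, wy, wz, claw], ...]]. A call has exactly 5 rows; each row shifts and turns the commanded pose from where the row before left it; what a row does not reach is not made up. Full scale, the value 1, is 0.05 m for a shift and 4 degrees for a turn. A row lasts 1/8 s, in which the tool goes at most 62.5 mm and 10.7 degrees, less where a joint would pass 70% of its speed; a pose out of reach is approached as far as the arm can. A call with a number of a shift or a turn outside -1 to 1 is refused whole. A call with a gripper value outside its range is refused whole. The fingers move at their own pace and stop on an object; the grip force is fixed at half the most. Time passes only in rows, so rows that do not move let the fingers close, or fill a call up. It gives the time, the measured TCP pose, the force, the opening and the grip force at its end, in the units of the state.
- readout.get_obs(): the state, without advancing time (a new reading comes with each control period).
- get_image(name): name is "scene" or "side" or "wrist"; returns a dict with "pixels" (384x512x3 uint8, red, green, blue), "intrinsics" (3x3 intrinsics, pixels), "extrinsics" (4x4, takes a point from world to camera coordinates). Camera axes: x right, y down, z forward; pixel columns grow to the right and rows downward; lengths in mm; the calibration is good to about 2 mm. The wrist camera is an equidistant fisheye: a pixel r from the principal point sees the ray r / f radians off the axis. A picture is of the moment at which its call begins. There is no depth.
- ctrl.close_job(): hands the job in; it is judged then, once.
The state is a dict: "t": time; "qpos": joint angles; "qvel": joint speeds; "joint_torque": joint torques, N m; "ee_pos": TCP position; "orientation": TCP orientation; "ft_force": force on the tool from outside, world axes, zero at the start; "moment": the same for the moment, N m; "width": finger opening in mm; "grasp_force": force on a finger pad.
Only numpy, scipy, OpenCV 4.12 (cv2) and the standard library are available. Lean on these libraries where they do the work, as an engineer would, in place of code of your own. Each camera call takes 0.05 s, during which the arm holds its last target. There are 200 camera calls.

## Working session

There is one attempt and no reset: what is moved stays moved. The work goes in short steps, Python scripts to look and compute and a tool call to move; the robot and the scene stay as the last step left them, time stands still between calls to the robot, and variables do not carry over. Pictures are saved under pics/ and viewed, at most 10 in all, crops included, and the job is handed in when it is done.

Besides the shell and the picture viewer there is one more tool, called after ">>>" as name(argument=value, ...) on one line, values as JSON. step_arm: Moves the arm, as the interface text tells. Shift numbers are shares of 0.05 m and turn numbers shares of 4 degrees, none past 1 either way. Its arguments: {"type":"object","properties":{"targets":{"type":"array"}},"required":["targets"]}

```bash
mkdir -p pics; ls
cat > h.py <<'E'
import cv2,numpy as np
from workcell import readout,get_image,ctrl
def snap(n,name):
    d=get_image(n); np.savez('pics/'+name+'.npz',**{k:np.array(v) for k,v in d.items()})
    cv2.imwrite('pics/'+name+'.png',np.array(d['pixels'])[:,:,::-1]); return d
def load(name): return np.load('pics/'+name+'.npz')
def ray(d,u,v,fish=False):
    K=np.array(d['intrinsics']);T=np.array(d['extrinsics'])
    x=(u-K[0,2])/K[0,0];y=(v-K[1,2])/K[1,1]
    if fish:
        r=np.hypot(x,y);s=np.sin(r)/max(r,1e-9);c=np.array([x*s,y*s,np.cos(r)])
    else: c=np.array([x,y,1.])
    R=T[:3,:3];return -R.T@T[:3,3],R.T@c
def onz(d,u,v,z,fish=False):
    o,r=ray(d,u,v,fish);return o+r*(z-o[2])/r[2]
def proj(d,p,fish=False):
    K=np.array(d['intrinsics']);T=np.array(d['extrinsics']);c=T[:3,:3]@np.array(p,float)+T[:3,3]
    if fish:
        n=np.hypot(c[0],c[1]);a=np.arctan2(n,c[2])/max(n,1e-9);return K[0,0]*c[0]*a+K[0,2],K[1,1]*c[1]*a+K[1,2]
    return K[0,0]*c[0]/c[2]+K[0,2],K[1,1]*c[1]/c[2]+K[1,2]
E
python3 - <<'E'
from h import *
a=[snap(n,n+'0') for n in('scene','side','wrist')]
im=[cv2.imread(f'pics/{n}0.png') for n in('scene','side','wrist')]
cv2.imwrite('pics/w.png',im[2])
for d in a: print(np.round(np.linalg.inv(d['extrinsics'])[:3,3]),np.round(np.array(d['intrinsics'])[0]))
print(readout.get_obs())
E
```

```text
pics
[1479.  379.  844.] [389.   0. 245.]
[  -2. -993. 1033.] [410.   0. 246.]
[118. 618. 384.] [297.   0. 256.]
{'t': 0.15, 'qpos': array([ 1.25197179e+00,  4.23654537e-01,  1.63048310e+00,  2.16011690e-05,
        1.08860797e+00, -1.90365682e-02]), 'qvel': array([ 0.00035477, -0.00026078, -0.00290538,  0.00085328, -0.00122554,
        0.00082718]), 'joint_torque': array([-1.46629459e-04, -5.44978201e+01, -2.73920327e+01,  6.43659267e-02,
        2.04494322e-02, -8.63856212e-05]), 'ee_pos': array([184.50245813, 596.92609025, 404.09919341]), 'orientation': array([-4.69128151e-01, -3.10615254e+00,  1.78010084e-03]), 'ft_force': array([ 0.52154542,  1.0259987 , -0.49941953]), 'moment': array([0.02141842, 0.01585323, 0.03330383]), 'grasp_force': 0.0, 'width': 87.73309593772322}
```

View pics/scene0.png

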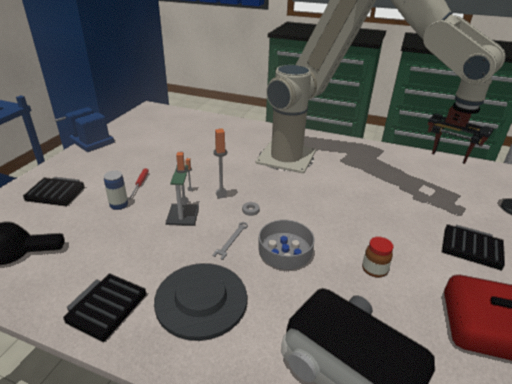

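View pics/side0.png

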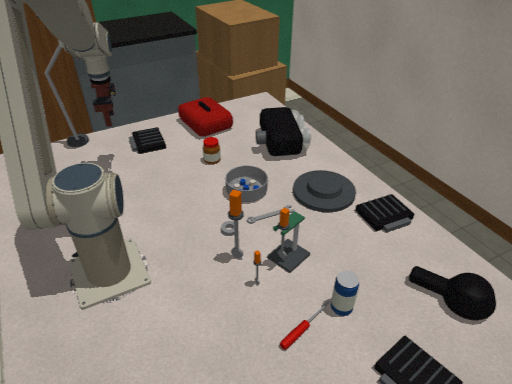

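View pics/w.png

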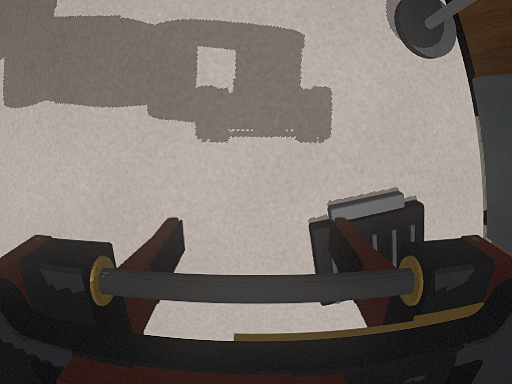

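Scene view: the hanger's base plate is at about (182,214), the spoon handle at (181,161), the tall decoy at (220,140), the small decoy at (187,165), the pan at (286,245) and the jar at (378,256). Side view: the hung spoon's handle is at (285,217) and the pan at (246,184). The wrist camera shows nothing useful yet.

Run:
```python
from h import *
s,t=load('scene0'),load('side0')
A=cv2.imread('pics/scene0.png');B=cv2.imread('pics/side0.png')
def tri(a,b):
    o1,r1=ray(s,*a);o2,r2=ray(t,*b);r1/=np.linalg.norm(r1);r2/=np.linalg.norm(r2)
    k=np.linalg.lstsq(np.c_[r1,-r2],o2-o1,rcond=None)[0];p,q=o1+r1*k[0],o2+r2*k[1];return np.round((p+q)/2,1),np.round(np.linalg.norm(p-q),1)
def orange(im):
    h=cv2.cvtColor(im,cv2.COLOR_BGR2HSV);m=cv2.inRange(h,(5,170,90),(18,255,255))
    n,l,st,c=cv2.connectedComponentsWithStats(m);return [(st[i],np.round(c[i],1)) for i in range(1,n) if st[i][4]>15]
for im in(A,B):
    for x in orange(im):print(x)
c1=A[140:235,160:330];c2=B[155:275,215:325]
c=np.vstack([cv2.resize(c1,(800,447),interpolation=cv2.INTER_CUBIC)]);cv2.imwrite('pics/cA.png',c)
cv2.imwrite('pics/cB.png',cv2.resize(c2,(550,600),interpolation=cv2.INTER_CUBIC))
```

```text
(array([204, 145,  15,   6,  47], dtype=int32), array([212.5, 148. ]))
(array([229, 190,  12,  26, 269], dtype=int32), array([234.9, 202.5]))
(array([280, 208,   9,  19, 144], dtype=int32), array([284., 217.]))
(array([254, 251,   6,  13,  61], dtype=int32), array([256.9, 256.8]))
```

View pics/cA.png

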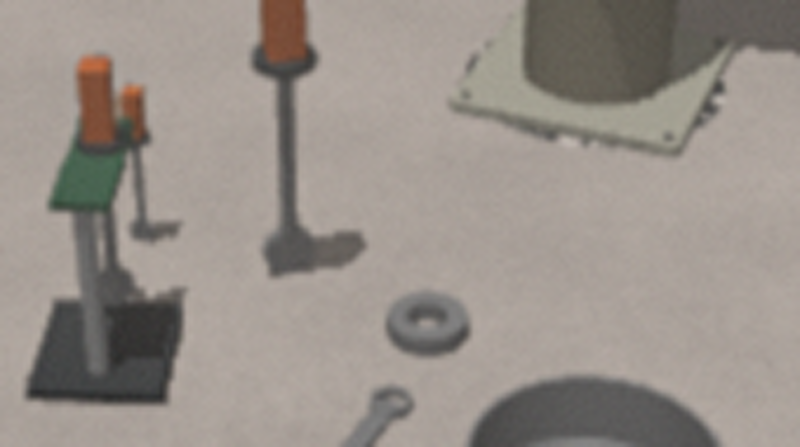

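View pics/cB.png

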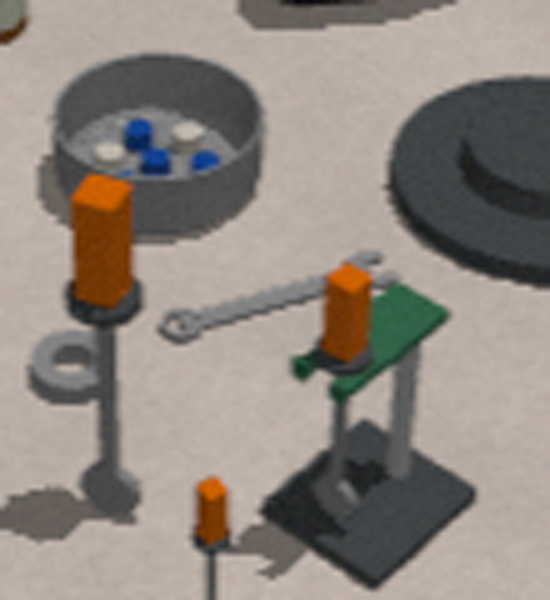

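Crop A shows the hung spoon's handle at scene (180.6,161.7), and the fork opens toward the robot, with its post at the front. Crop B shows the handle at side (284,217.4), the prong ends at (275.5,228.6) and (283.5,232.6), the post foot near (295,249) and the pan rim spanning columns 225.6–267.8 and rows 166–190.6.

Run:
```python
from h import *
from scipy.optimize import least_squares
s,t=load('scene0'),load('side0')
def tri(a,b):
    f=lambda p:np.r_[np.array(proj(s,p))-a,np.array(proj(t,p))-b]
    r=least_squares(f,[600,-100,150]);return r.x.round(1),r.fun.round(1)
print('mid',tri((180.6,161.7),(284,217.2)))
print('tall',tri((220,140),(234.9,202.5)))
print('small',tri((188.2,164.5),(256.9,256.8)))
B=lambda x,y:np.array([x/5+215,y/5+155]);A=lambda x,y:np.array([x/4.706+160,y/4.706+140])
for n,p,z in [('prongL',B(302,368),165),('prongR',B(343,392),165),('forkfar',B(398,284),165),('forkfar2',B(449,312),165),('postfoot',B(399,475),6),('tallblade',B(110,495),0),('smallfoot',B(212,600),40)]:
    print(n,onz(t,*p,z).round(1))
for n,p,z in [('forkA1',A(52,207),165),('forkA2',A(114,208),165),('postA',A(97,375),6),('tallbladeA',A(288,262),5),('smallbladeA',A(143,232),5),('bearing',A(428,322),9)]:
    print(n,onz(s,*p,z).round(1))
def ext(d,c):
    a=np.linspace(0,2*np.pi,120);P=np.array([proj(d,[c[0]+85*np.cos(x),c[1]+85*np.sin(x),65]) for x in a]);return P.min(0),P.max(0)
def f(c):
    m,M=ext(t,c);m2,M2=ext(s,c)
    return [m[0]-225.6,M[0]-267.8,m[1]-166,M[1]-190.6,m2[0]-258.5,M2[0]-314,m2[1]-221.5]
r=least_squares(f,[650,150],diff_step=1e-3);print('pan',r.x.round(1),r.fun.round(1))
print('jar',onz(s,378,262,40).round())
print('can',onz(s,116,190,60).round())
```

```text
mid (array([ 517.8, -223.3,  199.6]), array([-0.2,  0.1, -0.1, -0.1]))
tall (array([ 396.4, -135.4,  240.1]), array([-0.2,  0.1, -0.2, -0.1]))
small (array([ 404.7, -262.4,  119.3]), array([-0.,  0., -0., -0.]))
prongL [ 489.4 -223.9  165. ]
prongR [ 500.6 -253.4  165. ]
forkfar [ 583.1 -185.6  165. ]
forkfar2 [ 597.  -223.1  165. ]
postfoot [ 584.4 -204.6    6. ]
tallblade [ 404.1 -124.5    0. ]
smallfoot [ 405.4 -266.    40. ]
forkA1 [ 601.6 -213.   165. ]
forkA2 [ 586.5 -173.9  165. ]
postA [ 578.8 -205.8    6. ]
tallbladeA [ 391.9 -137.6    5. ]
smallbladeA [ 398.7 -264.9    5. ]
bearing [428.6  -3.6   9. ]
pan [596.4 173.1] [-0.2  0.5 -1.4 -0.5 -0.6  0.2 -1.3]
jar [568. 446.  40.]
can [ 576. -465.   60.]
```

>>> step_arm(targets=[[[0.333, -0.82, 0.35, 0, 0, -0.66, 1], [0.333, -0.82, 0.35, 0, 0, -0.66, 1], [0.333, -0.82, 0.35, 0, 0, -0.66, 1], [0.333, -0.82, 0.35, 0, 0, -0.66, 1], [0.333, -0.82, 0.35, 0, 0, -0.66, 1]]])

```text
t: 0.78
ee_pos: [268.1, 390.7, 492.6]
orientation: [0.825, 3.031, -0.0]
ft_force: [0.3, 0.2, 1.1]
width: 87.7
grasp_force: 0.0
```

>>> step_arm(targets=[[[0.333, -0.82, 0, 0, 0, -0.66, 1], [0.333, -0.82, 0, 0, 0, -0.66, 1], [0.333, -0.82, 0, 0, 0, -0.66, 1], [0.333, -0.82, 0, 0, 0, -0.66, 1], [0.333, -0.82, 0, 0, 0, -0.66, 1]]])

```text
t: 1.4
ee_pos: [351.2, 185.7, 492.2]
orientation: [1.168, 2.916, 0.0]
ft_force: [0.9, -0.9, 0.7]
width: 87.9
grasp_force: 0.0
```

>>> step_arm(targets=[[[0.333, -0.82, 0, 0, 0, -0.66, 1], [0.333, -0.82, 0, 0, 0, -0.66, 1], [0.333, -0.82, 0, 0, 0, -0.66, 1], [0.333, -0.82, 0, 0, 0, -0.66, 1], [0.333, -0.82, 0, 0, 0, -0.66, 1]]])

```text
t: 2.02
ee_pos: [434.5, -19.4, 492.1]
orientation: [-1.496, -2.762, -0.0]
ft_force: [0.2, 0.6, 0.4]
width: 87.9
grasp_force: 0.0
```

>>> step_arm(targets=[[[0.333, -0.82, 0, 0, 0, -0.66, 1], [0.333, -0.82, 0, 0, 0, -0.66, 1], [0.333, -0.82, 0, 0, 0, -0.66, 1], [0.333, -0.82, 0, 0, 0, -0.66, 1], [0.333, -0.82, 0, 0, 0, -0.66, 1]]])

```text
t: 2.65
ee_pos: [517.8, -224.3, 491.9]
orientation: [-1.803, -2.572, -0.0]
ft_force: [0.4, 0.1, 0.2]
width: 87.6
grasp_force: 0.0
```

>>> step_arm(targets=[[[0, 0, 0, 0, 0, 0, 1], [0, 0, 0, 0, 0, 0, 1], [0, 0, 0, 0, 0, 0, 1], [0, 0, 0, 0, 0, 0, 1], [0, 0, 0, 0, 0, 0, 1]]])

```text
t: 3.28
ee_pos: [517.5, -222.3, 492.4]
orientation: [1.8, 2.574, 0.0]
ft_force: [-0.2, 0.2, 0.5]
width: 88.0
grasp_force: 0.0
```

Run:
```python
from h import *
d=snap('wrist','w1');o=readout.get_obs();print(o['ee_pos'],o['orientation'],o['qpos'],o['ft_force'])
for n,p in [('handletop',(518,-223,231)),('seat',(518,-223,165))]:print(n,proj(d,p,True))
im=cv2.imread('pics/w1.png');cv2.imwrite('pics/w1b.png',cv2.resize(im,(800,600),interpolation=cv2.INTER_CUBIC))
```

```text
[ 517.48433477 -222.44534902  492.36665851] [1.80051453e+00 2.57415064e+00 1.06307012e-04] [-4.27112603e-01  2.40786069e-01  1.68041094e+00  2.45272807e-05
  1.22014852e+00 -7.77190898e-01] [-0.17811526 -0.55947003 -0.1388282 ]
handletop (np.float64(255.84252941629998), np.float64(199.106243231697))
seat (np.float64(255.8747753017563), np.float64(181.71501071729955))
```

View pics/w1b.png

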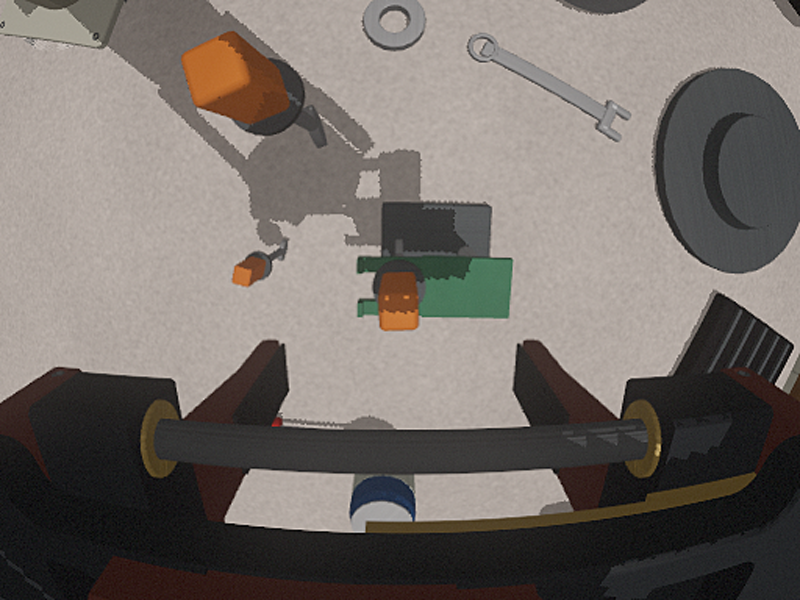

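The wrist view shows the handle's top face at full-picture pixel (255.4,201.6), within about 2 mm of my prediction, and square to the fingers. The fork also opens along the finger line, so I can descend and grip.

>>> step_arm(targets=[[[0.01, -0.03, -0.5, 0, 0, 0, 1], [0, 0, -0.6, 0, 0, 0, 1], [0, 0, -0.6, 0, 0, 0, 1], [0, 0, -0.5, 0, 0, 0, 1], [0, 0, -0.36, 0, 0, 0, 1]]])

```text
t: 3.95
ee_pos: [517.9, -224.2, 363.1]
orientation: [-1.801, -2.573, 0.0]
ft_force: [0.5, -0.3, -0.1]
width: 88.2
grasp_force: 0.0
```

>>> step_arm(targets=[[[0, 0, 0, 0, 0, 0, 1], [0, 0, 0, 0, 0, 0, 0.5], [0, 0, 0, 0, 0, 0, 0.2], [0, 0, 0, 0, 0, 0, 0], [0, 0, 0, 0, 0, 0, 0]]])

```text
t: 4.58
ee_pos: [518.1, -224.4, 364.6]
orientation: [1.801, 2.573, 0.0]
ft_force: [0.1, 0.3, -0.1]
width: 51.4
grasp_force: 0.0
```

>>> step_arm(targets=[[[0, 0, 0, 0, 0, 0, 0], [0, 0, 0, 0, 0, 0, 0], [0, 0, 0, 0, 0, 0, 0], [0, 0, 0, 0, 0, 0, 0], [0, 0, 0, 0, 0, 0, 0]]])

```text
t: 5.2
ee_pos: [518.0, -224.4, 364.1]
orientation: [-1.801, -2.574, 0.0]
ft_force: [-0.9, -0.8, -0.1]
width: 21.4
grasp_force: 30.0
```

>>> step_arm(targets=[[[0, 0, 0.15, 0, 0, 0, 0], [0, 0, 0.15, 0, 0, 0, 0], [-0.41, -0.15, 0, 0, 0, 0, 0], [-0.41, -0.15, 0, 0, 0, 0, 0], [-0.41, -0.15, 0, 0, 0, 0, 0]]])

```text
t: 5.82
ee_pos: [454.6, -247.3, 379.0]
orientation: [-1.801, -2.573, 0.0]
ft_force: [-0.6, 0.4, -1.5]
width: 22.0
grasp_force: 30.0
```

>>> step_arm(targets=[[[0, 0, 0.4, 0, 0, 0, 0], [0, 0, 0.7, 0, 0, 0, 0], [0, 0, 0.8, 0, 0, 0, 0], [0, 0, 0.8, 0, 0, 0, 0], [0, 0, 0.5, 0, 0, 0, 0]]])

```text
t: 6.45
ee_pos: [455.3, -247.4, 541.1]
orientation: [1.801, 2.571, 0.0]
ft_force: [-0.5, 1.2, -1.9]
width: 21.4
grasp_force: 30.0
```

>>> step_arm(targets=[[[0.36, 0.8, 0, 0, 0, 0, 0], [0.36, 0.8, 0, 0, 0, 0, 0], [0.36, 0.8, 0, 0, 0, 0, 0], [0.36, 0.8, 0, 0, 0, 0, 0], [0.36, 0.8, 0, 0, 0, 0, 0]]])

```text
t: 7.08
ee_pos: [546.0, -46.5, 538.9]
orientation: [-1.802, -2.573, 0.001]
ft_force: [0.2, -0.8, -1.1]
width: 22.2
grasp_force: 30.0
```

>>> step_arm(targets=[[[0.36, 0.8, 0, 0, 0, 0, 0], [0.36, 0.8, 0, 0, 0, 0, 0], [0.36, 0.8, 0, 0, 0, 0, 0], [0.36, 0.8, 0, 0, 0, 0, 0], [0, 0, 0, 0, 0, 0, 0]]])

```text
t: 7.7
ee_pos: [618.7, 114.3, 538.3]
orientation: [-1.798, -2.575, 0.001]
ft_force: [0.2, -0.1, -2.0]
width: 21.6
grasp_force: 30.0
```

Run:
```python
from h import *
d=snap('wrist','w2');o=readout.get_obs();print(o['ee_pos'],o['orientation'],o['qpos'])
im=cv2.imread('pics/w2.png');cv2.imwrite('pics/w2b.png',cv2.resize(im,(800,600),interpolation=cv2.INTER_CUBIC))
```

```text
[618.23160992 113.06319375 538.39201217] [-1.79924128e+00 -2.57419725e+00  1.94244586e-03] [ 1.61995469e-01  3.11582456e-01  1.48118500e+00 -2.43716954e-04
  1.35035415e+00 -1.88702356e-01]
```

View pics/w2b.png

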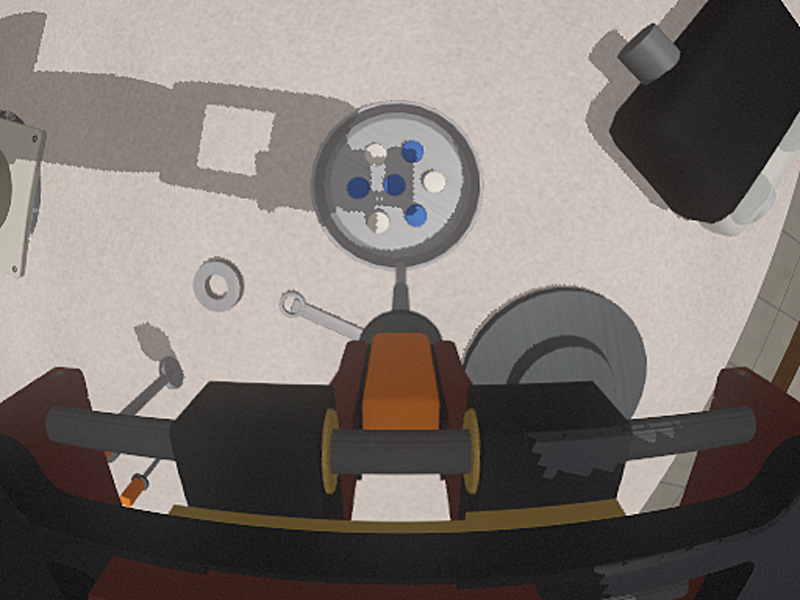

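The pan rim spans (313–482, 100–268) in the enlarged wrist view. The bead tops are at (376,153), (412,152), (358,188), (394,185), (433,181), (378,221) and (416,215).

Run:
```python
from h import *
from scipy.optimize import least_squares
d=load('w2');k=1.5625
B=np.array([onz(d,x/k,y/k,24,True)[:2] for x,y in [(376,153),(412,152),(358,188),(394,185),(433,181),(378,221),(416,215)]])
def f(c):
    a=np.linspace(0,6.283,90);P=np.array([proj(d,[c[0]+85*np.cos(x),c[1]+85*np.sin(x),65],True) for x in a])*k
    return np.r_[P.min(0)-[313,100],P.max(0)-[482,268]]
r=least_squares(f,[596,173],diff_step=1e-3);c=r.x;print('pan',c.round(1),r.fun.round(1))
for b in B:print(b.round(1),(b-c).round(1),np.hypot(*(b-c)).round(1),np.degrees(np.arctan2(*(b-c)[::-1])).round())
np.savez('b0.npz',B=B,c=c)
```

```text
pan [593.7 174.7] [-2.4 -2.   2.4  2.1]
[561.  197.8] [-32.7  23.2] 40.1 145.0
[596.1 211.8] [ 2.4 37.1] 37.2 86.0
[555.7 156.3] [-38.  -18.3] 42.1 -154.0
[590.5 172.2] [-3.2 -2.5] 4.0 -142.0
[627.6 190.6] [33.9 15.9] 37.4 25.0
[587.7 130.2] [ -6.  -44.4] 44.8 -98.0
[623.4 150.2] [ 29.7 -24.5] 38.5 -39.0
```

>>> step_arm(targets=[[[-0.2, 0.42, 0, 0, 0, 0, 0], [0, 0, -0.8, 0, 0, 0, 0], [0, 0, -0.8, 0, 0, 0, 0], [0, 0, -0.8, 0, 0, 0, 0], [0, 0, -0.6, 0, 0, 0, 0]]])

```text
t: 8.38
ee_pos: [607.2, 133.5, 387.8]
orientation: [-1.802, -2.572, 0.002]
ft_force: [0.5, -0.4, -1.7]
width: 21.8
grasp_force: 30.0
```

>>> step_arm(targets=[[[0, 0, 0, 0, 0, 0, 0], [0, 0, -0.2, 0, 0, 0, 0], [0, 0, -0.2, 0, 0, 0, 0], [0, 0, -0.2, 0, 0, 0, 0], [0, 0, 0, 0, 0, 0, 0]]])

```text
t: 9.0
ee_pos: [608.2, 134.1, 358.3]
orientation: [-1.801, -2.573, 0.002]
ft_force: [0.0, -0.1, -1.5]
width: 21.9
grasp_force: 30.0
```

Run:
```python
from h import *
o=readout.get_obs();print(o['ee_pos'],o['ft_force'])
for n,b in(('scene',(245,300,140,260)),('side',(215,280,140,210))):
    d=snap(n,n+'3')
c1=cv2.imread('pics/scene3.png')[195:275,245:330];c2=cv2.imread('pics/side3.png')[120:205,205:290]
cv2.imwrite('pics/c3.png',np.hstack([cv2.resize(c1,(400,400),interpolation=3),cv2.resize(c2,(400,400),interpolation=3)]))
th=np.radians(-72+12*np.arange(31));P=41.8*np.c_[np.cos(th),np.sin(th)]
print((np.diff(P,axis=0)/50).round(2).tolist())
```

```text
[608.24867301 134.08159982 358.3352868 ] [ 0.0270572  -0.0827985  -1.46269019]
[[0.16, 0.07], [0.14, 0.1], [0.12, 0.13], [0.09, 0.15], [0.05, 0.17], [0.02, 0.17], [-0.02, 0.17], [-0.05, 0.17], [-0.09, 0.15], [-0.12, 0.13], [-0.14, 0.1], [-0.16, 0.07], [-0.17, 0.04], [-0.17, 0.0], [-0.17, -0.04], [-0.16, -0.07], [-0.14, -0.1], [-0.12, -0.13], [-0.09, -0.15], [-0.05, -0.17], [-0.02, -0.17], [0.02, -0.17], [0.05, -0.17], [0.09, -0.15], [0.12, -0.13], [0.14, -0.1], [0.16, -0.07], [0.17, -0.04], [0.17, 0.0], [0.17, 0.04]]
```

View pics/c3.png

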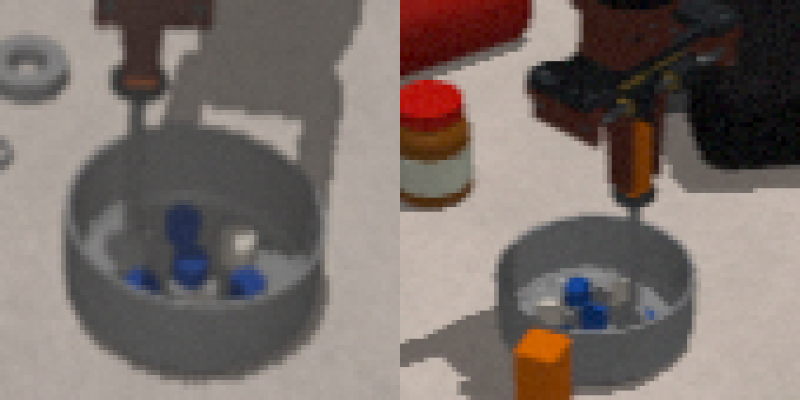

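The blade sits inside the pan between beads, with no contact force. I'll lower it the last 10 mm and stir counter-clockwise.

>>> step_arm(targets=[[[0, 0, -0.1, 0, 0, 0, 0], [0, 0, -0.09, 0, 0, 0, 0], [0.16, 0.07, 0, 0, 0, 0, 0], [0.14, 0.1, 0, 0, 0, 0, 0], [0.12, 0.13, 0, 0, 0, 0, 0]]])

```text
t: 9.72
ee_pos: [630.3, 149.6, 349.8]
orientation: [1.801, 2.573, 0.001]
ft_force: [0.4, -0.6, -1.9]
width: 21.8
grasp_force: 30.0
```

>>> step_arm(targets=[[[0.09, 0.15, 0, 0, 0, 0, 0], [0.05, 0.17, 0, 0, 0, 0, 0], [0.02, 0.17, 0, 0, 0, 0, 0], [-0.02, 0.17, 0, 0, 0, 0, 0], [-0.05, 0.17, 0, 0, 0, 0, 0]]])

```text
t: 10.35
ee_pos: [633.8, 191.3, 349.7]
orientation: [-1.801, -2.574, 0.0]
ft_force: [-0.2, 0.3, -1.5]
width: 21.7
grasp_force: 30.0
```

>>> step_arm(targets=[[[-0.09, 0.15, 0, 0, 0, 0, 0], [-0.12, 0.13, 0, 0, 0, 0, 0], [-0.14, 0.1, 0, 0, 0, 0, 0], [-0.16, 0.07, 0, 0, 0, 0, 0], [-0.17, 0.04, 0, 0, 0, 0, 0]]])

```text
t: 10.98
ee_pos: [599.4, 214.9, 349.8]
orientation: [1.802, 2.574, -0.001]
ft_force: [0.0, -1.5, 0.4]
width: 21.5
grasp_force: 30.0
```

>>> step_arm(targets=[[[-0.17, 0.0, 0, 0, 0, 0, 0], [-0.17, -0.04, 0, 0, 0, 0, 0], [-0.16, -0.07, 0, 0, 0, 0, 0], [-0.14, -0.1, 0, 0, 0, 0, 0], [-0.12, -0.13, 0, 0, 0, 0, 0]]])

```text
t: 11.6
ee_pos: [561.6, 197.7, 349.7]
orientation: [-1.801, -2.574, -0.0]
ft_force: [0.4, -0.4, -1.7]
width: 22.1
grasp_force: 30.0
```

>>> step_arm(targets=[[[-0.09, -0.15, 0, 0, 0, 0, 0], [-0.05, -0.17, 0, 0, 0, 0, 0], [-0.02, -0.17, 0, 0, 0, 0, 0], [0.02, -0.17, 0, 0, 0, 0, 0], [0.05, -0.17, 0, 0, 0, 0, 0]]])

```text
t: 12.22
ee_pos: [560.8, 156.8, 352.4]
orientation: [1.797, 2.566, 0.017]
ft_force: [8.9, 2.3, 1.1]
width: 22.6
grasp_force: 30.2
```

>>> step_arm(targets=[[[0.09, -0.15, 0, 0, 0, 0, 0], [0.12, -0.13, 0, 0, 0, 0, 0], [0.14, -0.1, 0, 0, 0, 0, 0], [0.16, -0.07, 0, 0, 0, 0, 0], [0.17, -0.04, 0, 0, 0, 0, 0]]])

```text
t: 12.85
ee_pos: [592.0, 131.9, 349.4]
orientation: [-1.801, -2.573, 0.001]
ft_force: [0.0, -0.0, -2.0]
width: 21.8
grasp_force: 30.0
```

>>> step_arm(targets=[[[0.17, 0, 0, 0, 0, 0, 0], [0.17, 0.04, 0, 0, 0, 0, 0], [0.16, 0.07, 0, 0, 0, 0, 0], [0.14, 0.1, 0, 0, 0, 0, 0], [0.12, 0.13, 0, 0, 0, 0, 0]]])

```text
t: 13.48
ee_pos: [629.4, 149.6, 349.4]
orientation: [-1.801, -2.572, 0.002]
ft_force: [-4.6, 0.5, 0.3]
width: 21.7
grasp_force: 30.0
```

Run:
```python
from h import *
o=readout.get_obs();print(o['ee_pos'],o['ft_force'])
d=snap('wrist','w4');c=cv2.imread('pics/w4.png')
p=[proj(d,(595,174,z),True) for z in(6,24,65)];print(p)
d2=snap('scene','s4');e=cv2.imread('pics/s4.png')[205:275,250:325]
y=int(p[1][1]);x=int(p[1][0]);f=c[max(0,y-75):y+75,max(0,x-75):x+75]
cv2.imwrite('pics/c4.png',np.hstack([cv2.resize(f,(400,400),interpolation=3),cv2.resize(e,(400,400),interpolation=3)]))
```

```text
[629.44510488 149.59638087 349.43007393] [-4.62676004  0.47521047  0.33549942]
[(np.float64(234.5018552724197), np.float64(147.08983144451912)), (np.float64(233.21900334255994), np.float64(148.9568706498991)), (np.float64(229.6678717409273), np.float64(154.14045561922413))]
```

View pics/c4.png

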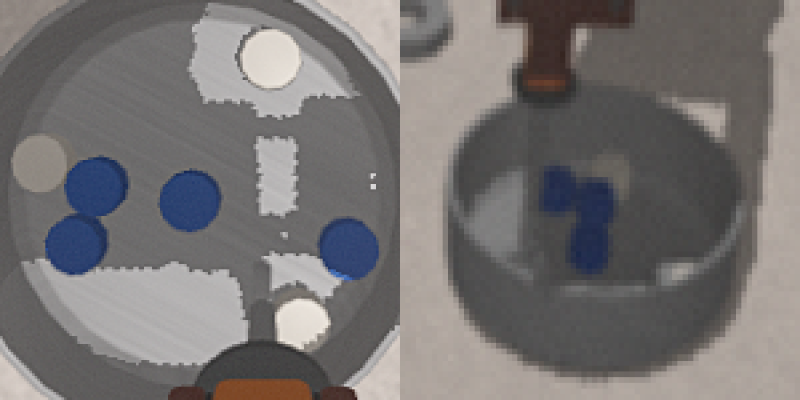

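The crops show all seven beads: blue at crop (97,186), (76,243), (190,200) and (348,248), and white at (40,163), (270,58) and (303,320). The central blue bead has barely moved, so I need a pass through the middle.

```bash
cat >> h.py <<'E'
def report(name,blue,white):
    # pixel lists (full-picture) of bead tops; print positions and least distance to any same-colour start
    d=load(name);B0=np.load('b0.npz')['B'];c=np.array([595,174]);a=np.radians(20);R=np.array([[np.cos(a),np.sin(a)],[-np.sin(a),np.cos(a)]])
    for n,l,S in(('b',blue,B0[[1,2,3,6]]),('w',white,B0[[0,4,5]])):
        print(n,'start local',(R@(S-c).T).T.round().tolist())
        for u in l:
            p=onz(d,*u,24,True)[:2];print(n,p.round(),'local',(R@(p-c)).round(),'dists',np.linalg.norm(S-p,axis=1).round())
E
python3 - <<'E'
from h import *
g=lambda x,y:(x*.375+158,y*.375+73)
report('w4',[g(97,186),g(76,243),g(190,200),g(348,248)],[g(40,163),g(270,58),g(303,320)])
E
```

```text
b start local [[14.0, 35.0], [-43.0, -3.0], [-5.0, -0.0], [19.0, -32.0]]
b [554. 167.] local [-41.   7.] dists [61. 10. 37. 71.]
b [553. 142.] local [-50. -16.] dists [82. 14. 48. 71.]
b [591. 174.] local [-4.  1.] dists [39. 39.  1. 40.]
b [655. 177.] local [ 58. -18.] dists [ 69. 102.  65.  42.]
w start local [[-24.0, 34.0], [36.0, 4.0], [-22.0, -39.0]]
w [529. 168.] local [-64.  17.] dists [ 43. 101.  70.]
w [601. 236.] local [27. 56.] dists [ 55.  52. 106.]
w [649. 144.] local [ 40. -47.] dists [103.  52.  63.]
```

Run:
```python
from h import *
W=[(24,-35),(-4,-36),(-4,25),(-34,26)];N=[3,6,3];L=[np.array(W[0],float)]
for i in range(3):
    for k in range(N[i]):L.append(np.array(W[i])+(np.array(W[i+1])-W[i])*(k+1)/N[i])
for k in range(28):
    t=np.radians(154+k*12);L.append(42*np.array([np.cos(t),np.sin(t)]))
a=np.radians(20);R=np.array([[np.cos(a),-np.sin(a)],[np.sin(a),np.cos(a)]])
G=((R@np.array(L).T).T/50);q=(G-G[0]).round(2);D=np.diff(q,axis=0).round(2)
for i in range(0,len(D),5):print(D[i:i+5].tolist())
```

```text
[[-0.17, -0.07], [-0.18, -0.07], [-0.17, -0.07], [-0.07, 0.19], [-0.07, 0.19]]
[[-0.07, 0.19], [-0.07, 0.19], [-0.07, 0.2], [-0.07, 0.19], [-0.19, -0.07]]
[[-0.19, -0.06], [-0.19, -0.06], [-0.02, -0.17], [0.0, -0.17], [0.04, -0.18]]
[[0.07, -0.16], [0.11, -0.14], [0.13, -0.12], [0.15, -0.08], [0.16, -0.06]]
[[0.18, -0.02], [0.17, 0.02], [0.17, 0.06], [0.15, 0.08], [0.13, 0.12]]
[[0.11, 0.14], [0.07, 0.16], [0.03, 0.18], [0.0, 0.17], [-0.03, 0.17]]
[[-0.07, 0.16], [-0.11, 0.15], [-0.13, 0.11], [-0.15, 0.09], [-0.17, 0.06]]
[[-0.17, 0.01], [-0.18, -0.01], [-0.16, -0.06], [-0.15, -0.09], [-0.13, -0.11]]
```

>>> step_arm(targets=[[[-0.17, -0.07, 0, 0, 0, 0, 0], [-0.18, -0.07, 0, 0, 0, 0, 0], [-0.17, -0.07, 0, 0, 0, 0, 0], [-0.07, 0.19, 0, 0, 0, 0, 0], [-0.07, 0.19, 0, 0, 0, 0, 0]]])

```text
t: 14.2
ee_pos: [596.4, 158.2, 350.0]
orientation: [1.802, 2.573, 0.001]
ft_force: [-0.2, -0.0, -1.6]
width: 21.8
grasp_force: 30.0
```

>>> step_arm(targets=[[[-0.07, 0.19, 0, 0, 0, 0, 0], [-0.07, 0.19, 0, 0, 0, 0, 0], [-0.07, 0.2, 0, 0, 0, 0, 0], [-0.07, 0.19, 0, 0, 0, 0, 0], [-0.19, -0.07, 0, 0, 0, 0, 0]]])

```text
t: 14.82
ee_pos: [572.8, 193.4, 349.6]
orientation: [1.8, 2.575, 0.001]
ft_force: [0.7, -0.5, -2.2]
width: 21.9
grasp_force: 30.0
```

>>> step_arm(targets=[[[-0.19, -0.06, 0, 0, 0, 0, 0], [-0.19, -0.06, 0, 0, 0, 0, 0], [-0.02, -0.17, 0, 0, 0, 0, 0], [0, -0.17, 0, 0, 0, 0, 0], [0.04, -0.18, 0, 0, 0, 0, 0]]])

```text
t: 15.45
ee_pos: [556.5, 160.8, 351.6]
orientation: [1.8, 2.569, 0.012]
ft_force: [5.7, 4.5, -0.6]
width: 22.2
grasp_force: 30.0
```

>>> step_arm(targets=[[[0.07, -0.16, 0, 0, 0, 0, 0], [0.11, -0.14, 0, 0, 0, 0, 0], [0.13, -0.12, 0, 0, 0, 0, 0], [0.15, -0.08, 0, 0, 0, 0, 0], [0.16, -0.06, 0, 0, 0, 0, 0]]])

```text
t: 16.08
ee_pos: [585.9, 132.0, 349.0]
orientation: [-1.801, -2.573, 0.004]
ft_force: [-0.0, 0.3, -2.1]
width: 21.7
grasp_force: 30.0
```

>>> step_arm(targets=[[[0.18, -0.02, 0, 0, 0, 0, 0], [0.17, 0.02, 0, 0, 0, 0, 0], [0.17, 0.06, 0, 0, 0, 0, 0], [0.15, 0.08, 0, 0, 0, 0, 0], [0.13, 0.12, 0, 0, 0, 0, 0]]])

```text
t: 16.7
ee_pos: [626.5, 146.1, 349.6]
orientation: [-1.801, -2.574, 0.0]
ft_force: [-0.1, -0.2, -1.1]
width: 21.6
grasp_force: 30.0
```

```bash
cat >> h.py <<'E'
def auto(name):
    d=snap('wrist',name);im=cv2.imread(f'pics/{name}.png');h=cv2.cvtColor(im,cv2.COLOR_BGR2HSV)
    m=np.zeros(im.shape[:2],np.uint8);cv2.circle(m,tuple(int(v) for v in proj(d,(595,174,15),True)),62,255,-1)
    out=[]
    for M in(cv2.inRange(h,(105,120,50),(125,255,255)),cv2.inRange(h,(10,12,95),(30,90,255))):
        n,l,st,c=cv2.connectedComponentsWithStats(cv2.morphologyEx(M&m,cv2.MORPH_OPEN,np.ones((3,3))))
        out.append([tuple(c[i]) for i in range(1,n) if st[i][4]>90]);print([(st[i][2:].tolist()) for i in range(1,n) if st[i][4]>90])
    report(name,*out)
E
python3 - <<'E'
from h import *
print(readout.get_obs()['ee_pos']);auto('w5')
E
```

```text
[626.5082224  146.05747008 349.58928113]
[[22, 22, 390], [31, 35, 601], [16, 22, 264]]
[[22, 18, 278], [17, 22, 265], [21, 19, 289]]
b start local [[14.0, 35.0], [-43.0, -3.0], [-5.0, -0.0], [19.0, -32.0]]
b [574. 219.] local [-5. 50.] dists [24. 65. 50. 85.]
b [551. 151.] local [-49.  -7.] dists [76.  7. 45. 72.]
b [652. 177.] local [ 54. -17.] dists [66. 98. 61. 39.]
w start local [[-24.0, 34.0], [36.0, 4.0], [-22.0, -39.0]]
w [600. 232.] local [25. 53.] dists [ 52.  50. 103.]
w [536. 175.] local [-55.  21.] dists [34. 93. 69.]
w [644. 146.] local [ 36. -43.] dists [98. 47. 58.]
```

>>> step_arm(targets=[[[-0.16, 0.14, 0, 0, 0, 0, 0], [-0.16, 0.14, 0, 0, 0, -1, 0], [-0.16, 0.14, 0, 0, 0, -1, 0], [-0.16, 0.14, 0, 0, 0, -1, 0], [0, 0, 0, 0, 0, -1, 0]]])

```text
t: 17.38
ee_pos: [592.6, 174.4, 349.6]
orientation: [-2.143, -2.296, 0.001]
ft_force: [0.1, 0.3, -1.5]
width: 21.9
grasp_force: 30.0
```

>>> step_arm(targets=[[[0, 0, 0, 0, 0, -1, 0], [0, 0, 0, 0, 0, -1, 0], [0, 0, 0, 0, 0, -1, 0], [0, 0, 0, 0, 0, -1, 0], [0, 0, 0, 0, 0, -1, 0]]])

```text
t: 18.0
ee_pos: [593.2, 173.9, 349.7]
orientation: [-2.51, -1.888, 0.001]
ft_force: [0.9, -0.2, -2.6]
width: 21.9
grasp_force: 30.0
```

>>> step_arm(targets=[[[0, 0, 0, 0, 0, -1, 0], [0, 0, 0, 0, 0, -1, 0], [0, 0, 0, 0, 0, -1, 0], [0, 0, 0, 0, 0, -1, 0], [0, 0, 0, 0, 0, -1, 0]]])

```text
t: 18.62
ee_pos: [593.1, 173.9, 349.7]
orientation: [-2.8, -1.424, 0.001]
ft_force: [-0.5, -0.4, -1.1]
width: 21.9
grasp_force: 30.0
```

>>> step_arm(targets=[[[0, 0, 0, 0, 0, -1, 0], [0, 0, 0, 0, 0, -1, 0], [0, 0, 0, 0, 0, -1, 0], [0, 0, 0, 0, 0, -1, 0], [0, 0, 0, 0, 0, -1, 0]]])

```text
t: 19.25
ee_pos: [593.2, 173.9, 349.7]
orientation: [-3.005, -0.916, 0.001]
ft_force: [-0.5, -0.2, -1.3]
width: 21.9
grasp_force: 30.0
```

>>> step_arm(targets=[[[0, 0, 0, 0, 0, -1, 0], [0, 0, 0, 0, 0, -1, 0], [0, 0, 0, 0, 0, -1, 0], [0, 0, 0, 0, 0, -0.5, 0], [0, 0, 0, 0, 0, 0, 0]]])

```text
t: 19.88
ee_pos: [593.7, 173.8, 349.7]
orientation: [-3.094, -0.547, 0.0]
ft_force: [-0.7, 0.1, -1.2]
width: 22.0
grasp_force: 30.0
```

>>> step_arm(targets=[[[-0.19, 0.23, 0, 0, 0, 0, 0], [-0.19, 0.23, 0, 0, 0, 0, 0], [-0.25, -0.03, 0, 0, 0, 0, 0], [-0.25, -0.03, 0, 0, 0, 0, 0], [0.03, -0.25, 0, 0, 0, 0, 0]]])

```text
t: 20.5
ee_pos: [550.4, 181.0, 349.7]
orientation: [3.093, 0.548, -0.001]
ft_force: [0.2, -0.5, -1.6]
width: 22.1
grasp_force: 30.0
```

>>> step_arm(targets=[[[0.03, -0.25, 0, 0, 0, 0, 0], [0.05, -0.2, 0, 0, 0, 0, 0], [0.05, -0.2, 0, 0, 0, 0, 0], [0.12, -0.15, 0, 0, 0, 0, 0], [0.12, -0.15, 0, 0, 0, 0, 0]]])

```text
t: 21.12
ee_pos: [570.6, 133.1, 349.6]
orientation: [3.094, 0.546, 0.0]
ft_force: [0.0, 0.6, -2.1]
width: 21.9
grasp_force: 30.0
```

>>> step_arm(targets=[[[0.19, -0.06, 0, 0, 0, 0, 0], [0.19, -0.06, 0, 0, 0, 0, 0], [0.24, 0.07, 0, 0, 0, 0, 0], [0, 0, 0, 0, 0, 0, 0], [0, 0, 0, 0, 0, 0, 0]]])

```text
t: 21.75
ee_pos: [600.9, 131.3, 349.4]
orientation: [-3.094, -0.547, 0.001]
ft_force: [-0.1, 0.4, -1.6]
width: 21.8
grasp_force: 30.0
```

Run:
```python
from h import *
print(readout.get_obs()['ee_pos'],readout.get_obs()['qpos']);auto('w6')
```

```text
[600.90265674 131.34670016 349.42297281] [1.95843433e-01 4.74347412e-01 1.69225768e+00 3.65424682e-05
 9.75640678e-01 1.41677954e+00]
[[22, 19, 315], [23, 22, 398], [17, 23, 302]]
[[21, 22, 318], [21, 22, 346], [21, 19, 304]]
b start local [[14.0, 35.0], [-43.0, -3.0], [-5.0, -0.0], [19.0, -32.0]]
b [654. 176.] local [ 56. -18.] dists [ 68. 100.  64.  40.]
b [576. 218.] local [-3. 48.] dists [22. 65. 48. 83.]
b [602. 116.] local [-13. -57.] dists [96. 61. 57. 40.]
w start local [[-24.0, 34.0], [36.0, 4.0], [-22.0, -39.0]]
w [646. 144.] local [ 37. -46.] dists [101.  50.  60.]
w [603. 232.] local [27. 52.] dists [ 54.  48. 103.]
w [536. 173.] local [-56.  19.] dists [35. 93. 67.]
```

>>> step_arm(targets=[[[0, 0, 0.3, 0, 0, 0, 0], [0, 0, 0.6, 0, 0, 0, 0], [0, 0, 0.8, 0, 0, 0, 0], [0, 0, 0.8, 0, 0, 0.5, 0], [0, 0, 0.8, 0, 0, 1, 0]]])

```text
t: 22.42
ee_pos: [600.5, 131.1, 517.3]
orientation: [3.06, 0.71, 0.002]
ft_force: [0.6, -0.4, -1.5]
width: 21.9
grasp_force: 30.0
```

>>> step_arm(targets=[[[0.34, -0.36, 0.5, 0, 0, 1, 0], [0, 0, 0, 0, 0, 1, 0], [0, 0, 0, 0, 0, 1, 0], [0, 0, 0, 0, 0, 1, 0], [0, 0, 0, 0, 0, 1, 0]]])

```text
t: 23.05
ee_pos: [617.6, 113.0, 541.0]
orientation: [2.89, 1.231, 0.001]
ft_force: [0.4, 0.5, -1.6]
width: 21.6
grasp_force: 30.0
```

>>> step_arm(targets=[[[0, 0, 0, 0, 0, 1, 0], [0, 0, 0, 0, 0, 1, 0], [0, 0, 0, 0, 0, 1, 0], [0, 0, 0, 0, 0, 1, 0], [0, 0, 0, 0, 0, 1, 0]]])

```text
t: 23.68
ee_pos: [617.6, 113.1, 540.9]
orientation: [2.632, 1.714, 0.001]
ft_force: [0.1, -0.1, -1.2]
width: 21.7
grasp_force: 30.0
```

>>> step_arm(targets=[[[0, 0, 0, 0, 0, 1, 0], [0, 0, 0, 0, 0, 1, 0], [0, 0, 0, 0, 0, 1, 0], [0, 0, 0, 0, 0, 1, 0], [0, 0, 0, 0, 0, 1, 0]]])

```text
t: 24.3
ee_pos: [617.6, 113.1, 541.0]
orientation: [2.294, 2.145, 0.001]
ft_force: [-0.3, -0.1, -2.0]
width: 21.7
grasp_force: 30.0
```

>>> step_arm(targets=[[[0, 0, 0, 0, 0, 1, 0], [0, 0, 0, 0, 0, 1, 0], [0, 0, 0, 0, 0, 1, 0], [0, 0, 0, 0, 0, 1, 0], [0, 0, 0, 0, 0, 1, 0]]])

```text
t: 24.92
ee_pos: [617.6, 113.1, 541.0]
orientation: [1.887, 2.511, 0.001]
ft_force: [-0.6, 0.0, -1.4]
width: 21.9
grasp_force: 30.0
```

>>> step_arm(targets=[[[0, 0, 0, 0, 0, 1, 0], [0, 0, 0, 0, 0, 0, 0], [0, 0, 0, 0, 0, 0, 0], [0, 0, 0, 0, 0, 0, 0], [0, 0, 0, 0, 0, 0, 0]]])

```text
t: 25.55
ee_pos: [618.0, 113.1, 539.7]
orientation: [-1.802, -2.573, 0.0]
ft_force: [-0.3, 0.6, -1.2]
width: 21.8
grasp_force: 30.0
```

Run:
```python
from h import *
print(readout.get_obs()['ee_pos'],readout.get_obs()['orientation']);auto('w7')
```

```text
[618.02003571 113.1131457  539.72556034] [-1.80187095e+00 -2.57348661e+00  1.32847690e-05]
[[13, 13, 145], [13, 13, 142], [14, 13, 146], [13, 13, 141]]
[[121, 123, 1733], [14, 14, 167], [14, 14, 166], [13, 27, 143], [14, 15, 169], [50, 32, 341]]
b start local [[14.0, 35.0], [-43.0, -3.0], [-5.0, -0.0], [19.0, -32.0]]
b [573. 219.] local [-5. 49.] dists [24. 65. 50. 85.]
b [655. 176.] local [ 57. -19.] dists [ 69. 102.  65.  41.]
b [567. 115.] local [-47. -46.] dists [101.  43.  62.  67.]
b [600. 115.] local [-15. -57.] dists [97. 61. 58. 42.]
w start local [[-24.0, 34.0], [36.0, 4.0], [-22.0, -39.0]]
w [618. 209.] local [34. 25.] dists [59. 21. 85.]
w [601. 235.] local [27. 56.] dists [ 55.  52. 106.]
w [531. 173.] local [-61.  22.] dists [39. 99. 72.]
w [514. 118.] local [-95. -25.] dists [ 92. 134.  74.]
w [648. 143.] local [ 39. -48.] dists [103.  52.  61.]
w [576.  81.] local [-50. -81.] dists [118. 121.  50.]
```

Run:
```python
from h import *
a=cv2.imread('pics/w2.png',0);b=cv2.imread('pics/w7.png',0)
for n,(x0,x1,y0,y1) in dict(handle=(228,286,214,272),collar=(228,284,194,216),rod=(248,266,172,204)).items():
    T=a[y0:y1,x0:x1];S=b[y0-12:y1+12,x0-12:x1+12];r=cv2.matchTemplate(S,T,cv2.TM_CCOEFF_NORMED);_,v,_,l=cv2.minMaxLoc(r);print(n,round(v,3),l[0]-12,l[1]-12)
f=lambda i:i[165:285,215:300]
cv2.imwrite('pics/c7.png',np.hstack([cv2.resize(f(cv2.imread(f'pics/{n}.png')),(396,560),interpolation=3) for n in('w2','w7')]))
```

```text
handle 0.952 0 0
collar 0.982 0 -3
rod 0.936 0 -3
```

>>> step_arm(targets=[[[-0.36, -0.8, 0, 0, 0, 0, 0], [-0.36, -0.8, 0, 0, 0, 0, 0], [-0.36, -0.8, 0, 0, 0, 0, 0], [-0.36, -0.8, 0, 0, 0, 0, 0], [-0.36, -0.8, 0, 0, 0, 0, 0]]])

```text
t: 26.22
ee_pos: [527.3, -88.1, 539.8]
orientation: [1.801, 2.573, 0.0]
ft_force: [1.3, -0.3, -2.1]
width: 22.0
grasp_force: 30.0
```

>>> step_arm(targets=[[[-0.36, -0.8, 0, 0, 0, 0, 0], [-0.36, -0.8, 0, 0, 0, 0, 0], [-0.36, -0.8, 0, 0, 0, 0, 0], [-0.36, -0.8, 0, 0, 0, 0, 0], [0, 0, 0, 0, 0, 0, 0]]])

```text
t: 26.85
ee_pos: [455.0, -248.9, 539.8]
orientation: [1.806, 2.57, -0.001]
ft_force: [-0.2, 0.3, -1.4]
width: 22.0
grasp_force: 30.0
```

View pics/c7.png

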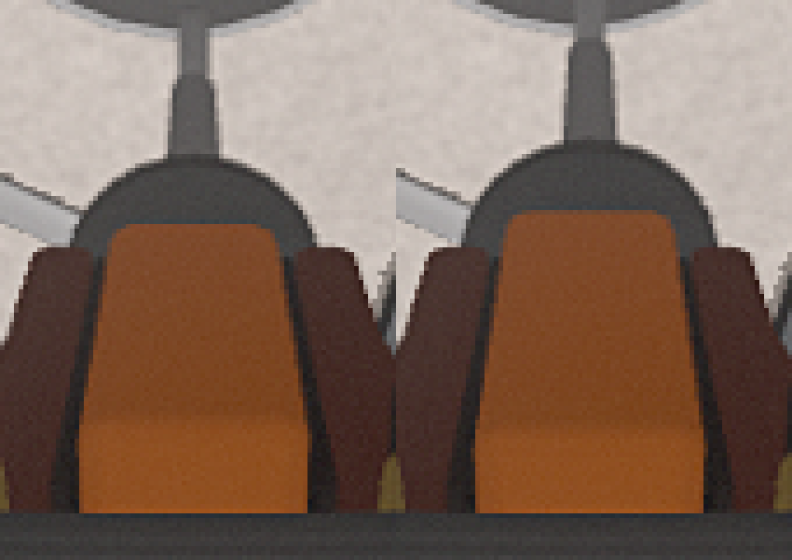

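The spoon has tipped about 2.9° in the pads: the collar is 3 px off and the rod–blade joint 7.5 px, both toward local +y. I'll cancel that with a tool tilt while keeping the grasp point in place.

>>> step_arm(targets=[[[-0.056, 0.155, 0, -0.68, -0.25, 0, 0], [0, 0, -0.4, 0, 0, 0, 0], [0, 0, -0.8, 0, 0, 0, 0], [0, 0, -0.8, 0, 0, 0, 0], [0, 0, -0.8, 0, 0, 0, 0]]])

```text
t: 27.48
ee_pos: [453.6, -238.3, 398.8]
orientation: [1.776, 2.539, -0.044]
ft_force: [0.0, -0.3, -0.9]
width: 21.6
grasp_force: 30.0
```

>>> step_arm(targets=[[[0, 0, -0.36, 0, 0, 0, 0], [0, 0, 0, 0, 0, 0, 0], [0, 0, 0, 0, 0, 0, 0], [0, 0, 0, 0, 0, 0, 0], [0, 0, 0, 0, 0, 0, 0]]])

```text
t: 28.1
ee_pos: [453.4, -239.2, 382.5]
orientation: [1.777, 2.538, -0.044]
ft_force: [0.6, 0.0, -1.5]
width: 21.7
grasp_force: 30.0
```

Run:
```python
from h import *
from scipy.spatial.transform import Rotation as Ro
o=readout.get_obs();R=Ro.from_rotvec(o['orientation']).as_matrix();g=o['ee_pos']+163*R[:,2];print(o['ee_pos'],R.round(3).tolist(),'grasp',g.round(1))
a=np.radians(20);v=g-[518,-224.4,201];print('local to hung grasp',v[0]*np.cos(a)+v[1]*np.sin(a),-v[0]*np.sin(a)+v[1]*np.cos(a),v[2])
```

```text
[ 453.44427877 -239.17944002  382.51648838] [[-0.342, 0.94, 0.019], [0.938, 0.342, -0.048], [-0.052, 0.001, -0.999]] grasp [ 456.5 -247.   219.7]
local to hung grasp -65.51755580030536 -0.2373550697658331 18.73467404387523
```

>>> step_arm(targets=[[[0.205, 0.075, 0, 0, 0, 0, 0], [0.205, 0.075, 0, 0, 0, 0, 0], [0.205, 0.075, 0, 0, 0, 0, 0], [0.205, 0.075, 0, 0, 0, 0, 0], [0.205, 0.075, 0, 0, 0, 0, 0]]])

```text
t: 28.72
ee_pos: [505.3, -220.0, 381.5]
orientation: [1.777, 2.54, -0.045]
ft_force: [0.9, 0.6, -2.4]
width: 21.7
grasp_force: 30.0
```

>>> step_arm(targets=[[[0.205, 0.075, 0, 0, 0, 0, 0], [0, 0, 0, 0, 0, 0, 0], [0, 0, -0.1, 0, 0, 0, 0], [0, 0, -0.1, 0, 0, 0, 0], [0, 0, -0.08, 0, 0, 0, 0]]])

```text
t: 29.35
ee_pos: [514.4, -216.7, 367.2]
orientation: [1.778, 2.54, -0.045]
ft_force: [0.5, 0.5, -2.1]
width: 21.7
grasp_force: 30.0
```

>>> step_arm(targets=[[[0, 0, -0.04, 0, 0, 0, 0], [0, 0, -0.02, 0, 0, 0, 0], [0, 0, 0, 0, 0, 0, 0], [0, 0, 0, 0, 0, 0, 0], [0, 0, 0, 0, 0, 0, 0]]])

```text
t: 29.98
ee_pos: [514.8, -216.6, 364.8]
orientation: [1.777, 2.539, -0.045]
ft_force: [-0.3, 0.1, -1.6]
width: 21.9
grasp_force: 30.0
```

>>> step_arm(targets=[[[0, 0, -0.02, 0, 0, 0, 0], [0, 0, -0.02, 0, 0, 0, 0], [0, 0, 0, 0, 0, 0, 0], [0, 0, 0, 0, 0, 0, 0], [0, 0, 0, 0, 0, 0, 0]]])

```text
t: 30.6
ee_pos: [514.8, -216.7, 364.1]
orientation: [1.777, 2.539, -0.045]
ft_force: [-3.4, 2.3, 11.0]
width: 22.2
grasp_force: 30.0
```

The collar is seated, with about 12 N of contact. I'll release and withdraw along the tool axis.

>>> step_arm(targets=[[[0, 0, 0.01, 0, 0, 0, 0], [0, 0, 0, 0, 0, 0, 0.3], [0, 0, 0, 0, 0, 0, 0.5], [0, 0, 0, 0, 0, 0, 0.8], [0, 0, 0, 0, 0, 0, 0.9]]])

```text
t: 31.22
ee_pos: [514.8, -216.6, 363.0]
orientation: [1.777, 2.54, -0.045]
ft_force: [0.0, -0.7, -0.0]
width: 53.1
grasp_force: 0.0
```

>>> step_arm(targets=[[[0, 0, 0, 0, 0, 0, 0.9], [0, 0, 0, 0, 0, 0, 0.9], [0, 0, 0, 0, 0, 0, 0.9], [0, 0, 0, 0, 0, 0, 0.9], [0, 0, 0, 0, 0, 0, 0.9]]])

```text
t: 31.85
ee_pos: [514.7, -216.7, 363.2]
orientation: [1.777, 2.539, -0.045]
ft_force: [0.6, -0.1, 0.1]
width: 79.1
grasp_force: 0.0
```

>>> step_arm(targets=[[[0, 0, 0.3, 0, 0, 0, 0.9], [0, 0, 0.6, 0, 0, 0, 0.9], [0, 0, 0.6, 0, 0, 0, 0.9], [0.06, -0.15, 0.6, 0.68, 0.25, 0, 0.9], [0, 0, 0.5, 0, 0, 0, 0.9]]])

```text
t: 32.48
ee_pos: [517.9, -224.5, 495.8]
orientation: [1.801, 2.572, 0.001]
ft_force: [0.2, -0.6, -1.0]
width: 79.0
grasp_force: 0.0
```

>>> step_arm(targets=[[[0, 0, 0, 0, 0, 0, 0.9], [0, 0, 0, 0, 0, 0, 0.9], [0, 0, 0, 0, 0, 0, 0.9], [0, 0, 0, 0, 0, 0, 0.9], [0, 0, 0, 0, 0, 0, 0.9]]])

```text
t: 33.1
ee_pos: [517.8, -224.1, 492.6]
orientation: [-1.801, -2.573, 0.0]
ft_force: [0.6, 0.2, -0.6]
width: 79.1
grasp_force: 0.0
```

Run:
```python
from h import *
from scipy.optimize import least_squares
print(readout.get_obs()['ee_pos'])
for n in('side','scene','wrist'):
    d=snap(n,n+'9')
def st(n,box,lo=(4,150,80)):
    x0,y0,x1,y1=box;im=cv2.imread(f'pics/{n}.png')[y0:y1,x0:x1];m=cv2.inRange(cv2.cvtColor(im,cv2.COLOR_BGR2HSV),lo,(18,255,255));k,l,s,c=cv2.connectedComponentsWithStats(m)
    return [(s[i].tolist(),(c[i]+[x0,y0]).round(1).tolist()) for i in range(1,k) if s[i][4]>20]
for n in('side0','side9'):print(n,st(n,(265,195,305,235)))
for n in('scene0','scene9'):print(n,st(n,(165,145,196,180),(4,100,60)))
for n in('w1','wrist9'):print(n,st(n,(225,170,290,225)))
for n,b in(('side',(265,195,320,275)),('scene',(160,145,210,230))):
    x0,y0,x1,y1=b;a,c=[cv2.imread(f'pics/{n}{i}.png')[y0:y1,x0:x1].astype(int) for i in(0,9)];print(n,'diff px>60:',(abs(a-c).max(2)>60).sum())
```

```text
[ 517.75154814 -224.0928057   492.64661693]
side0 [([14, 13, 10, 19, 149], [283.9, 217.0])]
side9 [([14, 13, 10, 19, 148], [284.1, 217.1])]
scene0 [([12, 7, 7, 18, 108], [180.0, 160.6]), ([21, 13, 4, 11, 32], [187.8, 162.3])]
scene9 [([12, 7, 8, 18, 106], [180.0, 161.0]), ([21, 13, 4, 11, 33], [187.8, 162.4])]
w1 [([17, 4, 26, 38, 851], [254.6, 192.8])]
wrist9 [([19, 2, 25, 37, 867], [256.0, 190.6])]
side diff px>60: 67
scene diff px>60: 259
```

```bash
python3 -c "
from h import *
print(ctrl.close_job())"
```

```text
the job is handed in; nothing more can be done
None
```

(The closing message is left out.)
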